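# Pack away the calligraphy paperweights and lock the case

## Robot

A 7-joint arm with a two-finger parallel gripper is mounted at the origin on the work surface. World frame = base frame: x ahead of the robot, y to its left, z up, the work surface at z = 0. Lengths are in m, angles in degrees, forces in N, time in s.
With the tool pointing down it reaches from about 0.425 to 0.875 m from the base axis. Payload 4.7 kg.
Tool frame: the origin (TCP) lies between the finger pads; the fingertips stand env.finger_overhang ahead of it and the grasp point (between the pads) lies 5 mm behind it (env.finger_overhang is the distance from the TCP to the fingertips, in m); z points along the fingers, y is the line along which they close (so a half turn about z gives the same grasp; the last joint's range is limited). The gripper opens to 87 mm and grips with 3 to 60 N. Pads are 19 mm wide; open, the fingers measure 117 mm over their backs; the gripper's body (75 mm by 190 mm) begins 51 mm behind the grasp point.
Start: joints at [71.11, 18.392, -4.016, 83.108, 1.295, 78.541, -3.26], TCP at [0.219, -0.612, 0.237] pointing down, gripper open.
Joint ranges: [-163.93, 163.93], [-17.29, 119.83], [-79.2, 71.16], [3.27, 140.29], [-89.18, 269.18], [5.43, 117.66], [-154.24, 154.24]. Speed limits (degrees/s): [147.25, 147.25, 180, 180, 180, 180, 180].

## Interface

Orientations are given as [roll, pitch, yaw] about the fixed x, y, z axes, in that order (R = Rz(yaw) Ry(pitch) Rx(roll)).
In Python, from cell import telemetry, eyes, env, models gives the robot as it stands. The module is installed in compiled form; this text tells all that it offers.
- The arm moves only by the tool drive_tool, never from a script. Its arguments are lists of equal length, an entry for each row: "angular": the turn, a rotation vector about the tool's x, y, z in rad, a list of three; "delta_pos": the shift along the tool's x, y, z in cm, a list of three; "gripper": the finger opening in cm, from 0 to 8.7. A call has 1 to 20 rows; each row shifts and turns the commanded pose from where the row before left it, along the tool's axes as they then stand; what a row does not reach is not made up. A row lasts 1/10 s, in which the tool goes at most 50 mm and 8.59 degrees, less where a joint would pass 70% of its speed; a pose out of reach is approached as far as the arm can. A call with a gripper value outside its range is refused whole. The fingers move at their own pace and stop on an object; "squeeze" is the grip in N (left out, the last holds). Time passes only in rows, so rows that do not move let the fingers close. It gives the time, the measured TCP pose, the force, the opening and the grip force at its end, in the units of the state.
- telemetry.get_obs(): the state, without advancing time (a new reading comes with each control period).
- eyes.read_camera(name): name is "side" or "top"; returns a dict with "pixels" (384x512x3 uint8, red, green, blue), "mtx" (3x3 intrinsics, pixels), "origin" and "orientation" of the camera in the world. Camera axes: x right, y down, z forward; pixel columns grow to the right and rows downward; lengths in m; the calibration is good to about 2 mm. A picture is of the moment at which its call begins. There is no depth.
- env.sign_off(): hands the job in; it is judged then, once.
Trained networks look in a picture, given as the dict that the camera call returned (one of the last four; its "shot" number tells which), for a name from the list of things; names that differ only in an ending like _2 or _b are one class to them, and where a whole thing is asked for, a point or a joint stands for the part that bears it (a point fixed in the world has none). Each returns a list of dicts, best first, with "p" (0 to 1); they miss things now and then, are a little off and sometimes report something else, mostly with a low value. They report only what shows in the picture. A call takes as long as a camera call. They do not tell look-alikes from the thing itself.
- models.search_frame(picture, target): "centre" ([column, row] in pixels, amid what is visible of it).
- models.cut_out(picture, target): "pixels" (384x512 bool, what is visible of it) and "centre" ([column, row] in pixels, amid what is visible of it).
The state is a dict: "time_s": time; "qpos": joint angles; "joint_velocities": joint speeds; "effort": joint torques, N m; "tool_pos": TCP position; "tool_rot": TCP orientation; "force": force on the tool from outside, world axes, zero at the start; "wrist_torque": the same for the moment, N m; "grip_width": finger opening in m; "grasp_force": force on a finger pad.
Only numpy, scipy, OpenCV 4.12 (cv2) and the standard library are available. Lean on these libraries where they do the work, as an engineer would, in place of code of your own. Each camera call takes 0.05 s, during which the arm holds its last target. There are 200 camera calls.

## Task

The class is over: put every paperweight on the felt mat into the storage case that has the green name stand behind it, flat on its floor, then lay the lid squarely on that case and turn both of its orange catches clockwise until they drop into their locked position. Leave the case with the red stand unlocked and empty, and do not disturb the other things on the table.

Things in the scene. Friction and masses are not known exactly. Their poses are not given: they have to be found in the camera images.
- case_left: fixed open dark-wood case on the robot's left (+y) side; outside 152 (x) x 162 (y) mm, 54 mm high; walls and floor 6 mm, inside 140 x 150 mm. Origin: centre of its underside, on the table; x points roughly away from the robot. 60 mm posts stand 94 mm from the centre on its -x (near) and +x (far) sides, each topped by a quarter-turn catch
- case_left_near_catch (a joint): catch angle: 0 = open (wing along the case's y, clear of the lid), grows clockwise seen from above, 1.571 = locked (wing across the lid's edge); these are its stops. Friction 0.03 N m; between 0.9 and 1.35 rad the brass spring pin at its outer end climbs a ramp (up to 0.2 N m), past about 1.45 the pin drops behind the ramp's crest and keeps it locked; let go before that, it stays or slides back a little
- case_left_near_fin (a point): orange grip fin of the catch on the -x post, centre, on the turning axis; fin 44 mm long (point y), 10 thick (point x), 26 high; centre 83 mm above the table. The steel wing below it is 14 mm wide and 8 thick, parallel to it, from 38 mm on the pin's side to 29 mm on the other, underside 62 mm up; pin top up to 15 mm above that
- case_left_far_catch (a joint): catch angle: 0 = open (wing along the case's y, clear of the lid), grows clockwise seen from above, 1.571 = locked (wing across the lid's edge); these are its stops. Friction 0.03 N m; between 0.9 and 1.35 rad the brass spring pin at its outer end climbs a ramp (up to 0.2 N m), past about 1.45 the pin drops behind the ramp's crest and keeps it locked; let go before that, it stays or slides back a little
- case_left_far_fin (a point): orange grip fin of the catch on the +x post, centre, on the turning axis; fin 44 mm long (point y), 10 thick (point x), 26 high; centre 83 mm above the table. The steel wing below it is 14 mm wide and 8 thick, parallel to it, from 38 mm on the pin's side to 29 mm on the other, underside 62 mm up; pin top up to 15 mm above that
- case_right: fixed open dark-wood case on the robot's right (-y) side; outside 152 (x) x 162 (y) mm, 54 mm high; walls and floor 6 mm, inside 140 x 150 mm. Origin: centre of its underside, on the table; x points roughly away from the robot. 60 mm posts stand 94 mm from the centre on its -x (near) and +x (far) sides, each topped by a quarter-turn catch
- case_right_near_catch (a joint): catch angle: 0 = open (wing along the case's y, clear of the lid), grows clockwise seen from above, 1.571 = locked (wing across the lid's edge); these are its stops. Friction 0.03 N m; between 0.9 and 1.35 rad the brass spring pin at its outer end climbs a ramp (up to 0.2 N m), past about 1.45 the pin drops behind the ramp's crest and keeps it locked; let go before that, it stays or slides back a little
- case_right_near_fin (a point): orange grip fin of the catch on the -x post, centre, on the turning axis; fin 44 mm long (point y), 10 thick (point x), 26 high; centre 83 mm above the table. The steel wing below it is 14 mm wide and 8 thick, parallel to it, from 38 mm on the pin's side to 29 mm on the other, underside 62 mm up; pin top up to 15 mm above that
- case_right_far_catch (a joint): catch angle: 0 = open (wing along the case's y, clear of the lid), grows clockwise seen from above, 1.571 = locked (wing across the lid's edge); these are its stops. Friction 0.03 N m; between 0.9 and 1.35 rad the brass spring pin at its outer end climbs a ramp (up to 0.2 N m), past about 1.45 the pin drops behind the ramp's crest and keeps it locked; let go before that, it stays or slides back a little
- case_right_far_fin (a point): orange grip fin of the catch on the +x post, centre, on the turning axis; fin 44 mm long (point y), 10 thick (point x), 26 high; centre 83 mm above the table. The steel wing below it is 14 mm wide and 8 thick, parallel to it, from 38 mm on the pin's side to 29 mm on the other, underside 62 mm up; pin top up to 15 mm above that
- stand_green_mid (a point): white tent-shaped name stand with green dots and ridge, 64 mm high, 92 mm long, fixed, 170 to 195 mm beyond the centre of one of the cases (+x): it marks the case to be packed. Point: its middle, 32 mm up
- stand_red_mid (a point): the same with red dots and ridge, at the other case, which is to be left as it is. Point: its middle, 32 mm up
- weight1_mid (a point): paperweight: dark steel bar 120 (x) x 22 (y) x 12 mm, brass grip block 30 (x) x 14 (y) x 26 mm on its middle, 38 mm high, 0.3 kg; three to five are present, starting on the felt mat (2 mm thick). Point: centre, 19 mm above its underside; x along the bar, z up. Five fit a case side by side along its x, 29 mm apart
- weight2_mid (a point): paperweight: dark steel bar 120 (x) x 22 (y) x 12 mm, brass grip block 30 (x) x 14 (y) x 26 mm on its middle, 38 mm high, 0.3 kg; three to five are present, starting on the felt mat (2 mm thick). Point: centre, 19 mm above its underside; x along the bar, z up. Five fit a case side by side along its x, 29 mm apart
- weight3_mid (a point): paperweight: dark steel bar 120 (x) x 22 (y) x 12 mm, brass grip block 30 (x) x 14 (y) x 26 mm on its middle, 38 mm high, 0.3 kg; three to five are present, starting on the felt mat (2 mm thick). Point: centre, 19 mm above its underside; x along the bar, z up. Five fit a case side by side along its x, 29 mm apart
- weight4_mid (a point): paperweight: dark steel bar 120 (x) x 22 (y) x 12 mm, brass grip block 30 (x) x 14 (y) x 26 mm on its middle, 38 mm high, 0.3 kg; three to five are present, starting on the felt mat (2 mm thick). Point: centre, 19 mm above its underside; x along the bar, z up. Five fit a case side by side along its x, 29 mm apart
- weight5_mid (a point): paperweight: dark steel bar 120 (x) x 22 (y) x 12 mm, brass grip block 30 (x) x 14 (y) x 26 mm on its middle, 38 mm high, 0.3 kg; three to five are present, starting on the felt mat (2 mm thick). Point: centre, 19 mm above its underside; x along the bar, z up. Five fit a case side by side along its x, 29 mm apart
- lid_mid (a point): loose lid: wood plate 152 (x) x 162 (y) x 6 mm, step 130 x 140 x 6 mm below it, brass handle bar 16 (x) x 60 (y) x 28 mm on top; 0.25 kg, starts right way up on the table. Point: centre, 20 mm above the step's underside, 8 mm above the plate's top, 20 below the handle's top. Seated on a case (step inside the walls, 5 mm play, x along the case's x) the point is 68 mm up
- inkstone: black inkstone tray 70 x 130 x 24 mm, bystander, not to be disturbed; origin at its underside
- water_cup: blue cup 60 mm high, bystander, not to be disturbed; origin at its underside
- ink_bottle: ink bottle 130 mm high, bystander, not to be disturbed; origin at its underside
- tissue_box: tissue box 230 x 115 x 70 mm, bystander, not to be disturbed; origin at its underside
- brush: writing brush 205 mm long, bystander, not to be disturbed; origin at its underside
- ink_stick: ink stick 90 x 26 x 13 mm, bystander, not to be disturbed; origin at its underside
Things that resemble listed ones, but are neither listed nor needed, are in the scene too. Leave any purple look-alike of the part that bears lid_mid alone. Leave any purple look-alike of the part that bears stand_green_mid alone.

How it is judged:
By the outcome, as a careful person would: the job done as asked, in the order asked, and still so for the second after the job is handed in, with the robot touching nothing.
Of weight1, weight2, weight3, weight4, weight5 only 3 to 5 are there at a start; the rules pass over those that are not, and their reading is None.
At some moment in a run one of weight1, weight2, weight3, weight4, weight5 may be knocked a few centimetres aside while the robot is not near it.
Once in a run the grip may slacken for a moment while it holds something.
It also fails if it takes over 210 s, if anything falls off the work surface, if the arm or the gripper's body presses on something with over 40 N, if the wrist force passes 120 N, or if a joint passes its speed limit or range.

## Working session

There is one attempt and no reset: what is moved stays moved. The work goes in short steps, Python scripts to look and compute and a tool call to move; the robot and the scene stay as the last step left them, time stands still between calls to the robot, and variables do not carry over. Pictures are saved under pics/ and viewed, at most 14 in all, crops included, and the job is handed in when it is done.

Besides the shell and the picture viewer there is one more tool, called by a JSON object that holds its "op" and its "data", one argument or row to a line. drive_tool: Moves the arm, as the interface text tells. Its arguments: {"type":"object","properties":{"angular":{"type":"array","items":{"type":"array","items":{"type":"number"}}},"delta_pos":{"type":"array","items":{"type":"array","items":{"type":"number"}}},"gripper":{"type":"array","items":{"type":"number"}},"squeeze":{"type":"number"}},"required":["angular","delta_pos","gripper"]}

```bash
mkdir -p pics; cat > h.py <<'E'
import numpy as np, cv2
from scipy.spatial.transform import Rotation as R
from cell import telemetry, eyes, env, models
def rot(o):
    o=np.array(o,float)
    return o if o.shape==(3,3) else (R.from_euler('xyz',o,degrees=True).as_matrix() if o.size==3 else R.from_quat(o).as_matrix())
def ray(p,uv):
    K=np.array(p['mtx']); d=rot(p['orientation'])@np.linalg.inv(K)@np.array([uv[0],uv[1],1.]); return np.array(p['origin']),d
def at(p,uv,z):
    o,d=ray(p,uv); return o+d*(z-o[2])/d[2]
def proj(p,X):
    c=rot(p['orientation']).T@(np.array(X)-np.array(p['origin'])); q=np.array(p['mtx'])@c; return q[:2]/q[2]
def tri(p1,u1,p2,u2):
    A=[];b=[]
    for p,u in((p1,u1),(p2,u2)):
        o,d=ray(p,u); d=d/np.linalg.norm(d); M=np.eye(3)-np.outer(d,d); A.append(M); b.append(M@o)
    return np.linalg.lstsq(np.vstack(A),np.hstack(b),rcond=None)[0]
def save(p,n,crop=None,s=1.5):
    im=p['pixels'][:,:,::-1]
    if crop: im=im[crop[1]:crop[3],crop[0]:crop[2]]
    cv2.imwrite('pics/'+n,cv2.resize(im,None,fx=s,fy=s,interpolation=cv2.INTER_CUBIC))
E
python3 - <<'E'
from h import *
np.set_printoptions(precision=3,suppress=True)
s=telemetry.get_obs(); print(s, env.finger_overhang)
for n in('top','side'):
    p=eyes.read_camera(n); print(n,p['origin'],p['orientation'],p['mtx']); save(p,n+'0.png')
    for t,z in(('case_left',.03),('case_right',.03),('stand_green_mid',.032),('stand_red_mid',.032),('weight1_mid',.021),('lid_mid',.02),('case_left_near_fin',.083),('case_left_far_fin',.083),('case_right_near_fin',.083),('inkstone',.012),('water_cup',.03),('ink_bottle',.06),('tissue_box',.035),('brush',.005),('ink_stick',.006)):
        for d in models.search_frame(p,t): print(t,round(d['p'],2),np.array(d['centre']),at(p,d['centre'],z))
E
```

```text
{'time_s': 0.0, 'qpos': array([71.109, 18.44 , -4.016, 83.175,  1.296, 78.539, -3.261]), 'joint_velocities': array([ 0.059, -0.097, -0.006,  0.032, -0.007, -0.024, -0.064]), 'effort': array([ -0.   , -49.129,  -0.404, -31.253,  -0.064,   0.044,   0.   ]), 'tool_pos': array([ 0.219, -0.611,  0.235]), 'tool_rot': array([-179.89 ,    0.006,   19.7  ]), 'force': array([ 0.129, -0.211, -0.309]), 'wrist_torque': array([ 0.018,  0.03 , -0.007]), 'grasp_force': 0.0, 'grip_width': 0.08687521032465541} 0.014
top [ 0.445 -0.028  1.317] [-176.189   -0.203  -91.615] [[385.644   0.    258.646]
 [  0.    385.644 189.599]
 [  0.      0.      1.   ]]
case_left 0.74 [153.1 195.7] [0.52  0.318 0.03 ]
case_left 0.51 [333.  159.4] [ 0.626 -0.288  0.03 ]
case_right 0.62 [339.9 189.1] [ 0.525 -0.307  0.03 ]
stand_green_mid 0.78 [236.9 102.4] [0.829 0.031 0.032]
stand_green_mid 0.62 [151.5 140.6] [0.706 0.321 0.032]
stand_red_mid 0.78 [328.9 134.7] [ 0.71  -0.277  0.032]
lid_mid 0.94 [172.3 285.3] [0.222 0.26  0.02 ]
lid_mid 0.64 [314.4 268.8] [ 0.262 -0.213  0.02 ]
lid_mid 0.62 [239.6 148.1] [0.675 0.026 0
[... 1614 characters left out ...]
.5] [0.222 0.271 0.02 ]
lid_mid 0.61 [326.6 191.3] [ 0.268 -0.203  0.02 ]
lid_mid 0.55 [211.3 219.6] [0.675 0.027 0.02 ]
case_left_near_fin 0.63 [261.5 286. ] [0.429 0.313 0.083]
case_left_far_fin 0.63 [203.2 281.3] [0.611 0.332 0.083]
case_right_near_fin 0.4 [288.1 155.6] [ 0.441 -0.315  0.083]
inkstone 0.72 [314.  153.6] [ 0.342 -0.433  0.012]
water_cup 0.72 [177.5 245.2] [0.756 0.173 0.03 ]
ink_bottle 0.81 [271.4 346.9] [0.366 0.491 0.06 ]
ink_bottle 0.48 [222.4 161.5] [ 0.703 -0.255  0.06 ]
tissue_box 0.86 [286.7 126.8] [ 0.483 -0.57   0.035]
tissue_box 0.37 [244.1 154.2] [ 0.632 -0.346  0.035]
tissue_box 0.32 [263.2 285.7] [0.43  0.281 0.035]
brush 0.81 [210.7 350.9] [0.543 0.512 0.005]
```

View pics/top0.png

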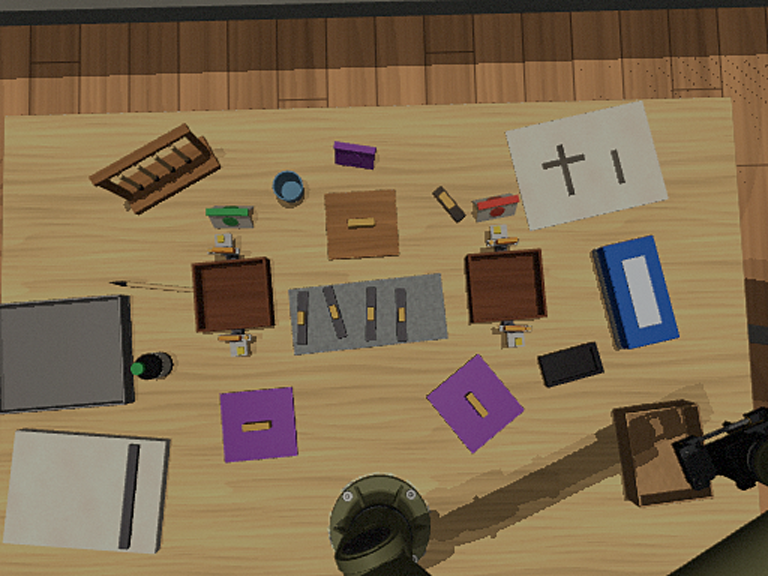

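View pics/side0.png

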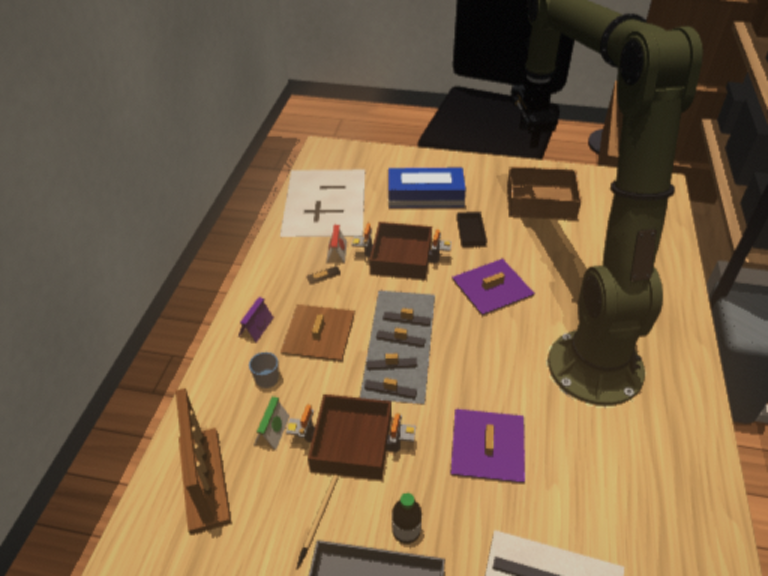

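```bash
cat >> h.py <<'E'
from scipy.optimize import minimize
CASE=[((0,0,.027),(.152,.162,.054))]
BAR=[((0,0,.006),(.120,.022,.012)),((0,0,.025),(.030,.014,.026))]
LID=[((0,0,.009),(.152,.162,.006)),((0,0,.026),(.016,.06,.028))]
S=4
def sil(p,boxes,x,y,yaw,z):
    im=np.zeros((384*S,512*S),np.uint8); c,s=np.cos(yaw),np.sin(yaw)
    for o,d in boxes:
        pts=[]
        for i in(-1,1):
            for j in(-1,1):
                for k in(-1,1):
                    q=np.array(o)+np.array(d)/2*[i,j,k]
                    pts.append((proj(p,[x+c*q[0]-s*q[1],y+s*q[0]+c*q[1],z+q[2]])+.5)*S*16)
        cv2.fillConvexPoly(im,cv2.convexHull(np.int32(np.round(pts))),1,shift=4)
    return cv2.resize(im.astype(np.float32),(512,384),interpolation=cv2.INTER_AREA)
def fit(views,boxes,x0,z):
    def L(v):
        t=0
        for p,m in views:
            s=sil(p,boxes,v[0]/100,v[1]/100,v[2]/10,z); t+=1-np.minimum(s,m).sum()/np.maximum(s,m).sum()
        return t/len(views)
    v0=np.array([x0[0]*100,x0[1]*100,x0[2]*10])
    for k in(1,.3): 
        r=minimize(L,v0,method='Nelder-Mead',options=dict(initial_simplex=v0+k*np.vstack([np.zeros(3),np.eye(3)]),xatol=.01,fatol=1e-4)); v0=r.x
    return np.array([v0[0]/100,v0[1]/100,np.degrees(v0[2]/10)]),r.fun
def masks(p,name,z,near=None,rad=.09):
    out=[]
    for d in models.cut_out(p,name):
        w=at(p,d['centre'],z)
        if near is None or np.hypot(*(w-near)[:2])<rad: out.append((d['p'],w,np.array(d['pixels']).astype(np.float32)))
    return out
E
cat > weights.py <<'E'
from h import *
np.set_printoptions(precision=3,suppress=True)
def look(cams=('top','side'),names=('weight1_mid',)):
    P=[eyes.read_camera(n) for n in cams]; res=[]
    M=[masks(p,'weight1_mid',.02) for p in P]
    for pr,w,m in M[0]:
        v=[(P[0],m)]
        for k in range(1,len(P)):
            c=[q for q in M[k] if np.hypot(*(q[1]-w)[:2])<.03]
            if c: v.append((P[k],min(c,key=lambda q:np.hypot(*(q[1]-w)[:2]))[2]))
        best=min((fit(v,BAR,(w[0],w[1],a),.002) for a in(-.3,0,.3)),key=lambda r:r[1])
        print('W p%.2f n%d %d'%(pr,len(v),m.sum()),w,best[0],round(best[1],2))
    return P
if __name__=='__main__': look()
E
python3 - <<'E'
from weights import *
P=look()
for name,box,x0,z,zz in(('case_left',CASE,(.52,.31,0),0,.03),('lid_mid',LID,(.675,.026,0),0,.02)):
    V=[]
    for p in P:
        c=masks(p,name,zz,np.array([*x0[:2],0]))
        if c: V.append((p,c[0][2])); print(name,fit(V[-1:],box,x0,z))
    print(name,'both',fit(V,box,x0,z))
for a,b in(('near',.428),('far',.613)):
    u=[]
    for p in P:
        d=[q for q in models.search_frame(p,f'case_left_{a}_fin') if np.hypot(*(at(p,q['centre'],.083)-[b,.31,0])[:2])<.05]; u.append(d[0]['centre'] if d else None)
    if all(x is not None for x in u): print(a,tri(P[0],u[0],P[1],u[1]))
save(P[0],'c0.png',(115,140,300,250),4)
E
```

```text
W p0.41 n1 74 [ 0.435 -0.326  0.02 ] [  0.428  -0.296 -91.756] 0.7
case_left (array([0.519, 0.312, 3.157]), np.float64(0.1819995641708374))
case_left (array([0.52 , 0.311, 2.879]), np.float64(0.1994483470916748))
case_left both (array([0.52 , 0.312, 3.004]), np.float64(0.1918421983718872))
lid_mid (array([0.673, 0.023, 2.344]), np.float64(0.0363391637802124))
lid_mid (array([0.675, 0.021, 1.788]), np.float64(0.03974008560180664))
lid_mid both (array([0.674, 0.022, 1.799]), np.float64(0.042173922061920166))
near [0.424 0.289 0.055]
```

View pics/c0.png

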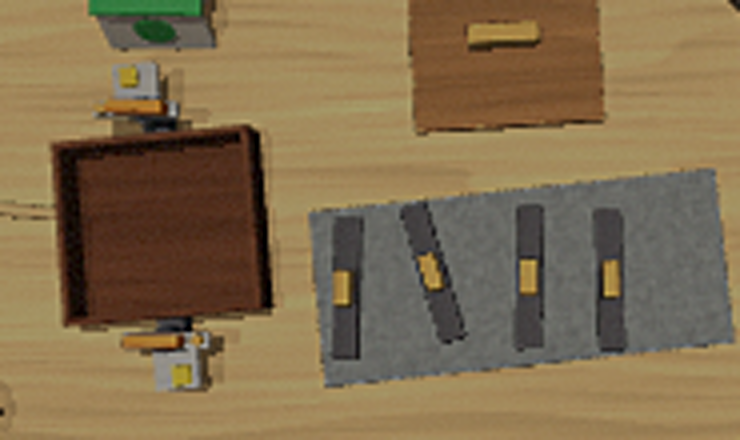

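```bash
cat > weights.py <<'E'
from h import *
np.set_printoptions(precision=3,suppress=True)
def wmask(p):
    hsv=cv2.cvtColor(p['pixels'],cv2.COLOR_RGB2HSV); h,s,v=[hsv[...,i].astype(int) for i in range(3)]
    brass=(h>12)&(h<28)&(s>120)&(v>110); dark=(v<92)&(s<70)
    return brass,dark
def mat(p,x0=.36,x1=.56,y0=-.17,y1=.19):
    m=np.zeros((384,512),np.uint8); q=np.array([proj(p,[x,y,.01]) for x,y in((x0,y0),(x0,y1),(x1,y1),(x1,y0))]); cv2.fillConvexPoly(m,np.int32(q),1); return m>0
def look(z=.002,cam='top',box=None,show=True):
    p=eyes.read_camera(cam); b,d=wmask(p); m=((b|d)&mat(p,*(box or ()))).astype(np.uint8)
    n,lab,st,ce=cv2.connectedComponentsWithStats(m,connectivity=4); out=[]
    for i in range(1,n):
        if not 120<st[i,4]<600: continue
        mi=(lab==i); bb=mi&b; w=at(p,ce[i],z+.01)
        pts=np.argwhere(mi)[:,::-1]; W=np.array([at(p,q,z+.012)[:2] for q in pts]); e=np.linalg.eigh(np.cov(W.T))[1][:,1]
        f=fit([(p,mi.astype(np.float32))],BAR,(w[0],w[1],np.arctan(e[1]/e[0])),z)
        bc=at(p,np.argwhere(bb).mean(0)[::-1],z+.036)[:2] if bb.any() else None
        print('W',st[i,4],'fit',f[0],round(f[1],2),'brass',bc); out.append(f[0])
    return p
if __name__=='__main__': look()
E
python3 - <<'E'
from weights import *
p=look()
look(cam='side')
for cam in('top','side'):
    p=eyes.read_camera(cam); c=masks(p,'case_left',.03,np.array([.52,.31,0]))
    if c:
        m=cv2.morphologyEx(c[0][2],cv2.MORPH_OPEN,np.ones((21,21))); print(cam,fit([(p,m)],CASE,(.52,.31,.05),0))
E
```

```text
W 249 fit [ 0.475  0.088 15.796] 0.15 brass [0.477 0.089]
W 247 fit [ 0.47   0.007 -1.603] 0.11 brass [0.469 0.007]
W 255 fit [ 0.464 -0.061 -1.715] 0.11 brass [ 0.465 -0.062]
W 251 fit [ 0.464  0.161 -2.821] 0.15 brass [0.463 0.162]
W 399 fit [  0.552   0.123 -89.51 ] 0.49 brass [0.546 0.084]
top (array([0.519, 0.312, 3.027]), np.float64(0.05107539892196655))
side (array([0.521, 0.312, 3.731]), np.float64(0.11709338426589966))
```

{"op": "drive_tool", "data": {
  "angular": [
    [0,0,0],
    [0,0,0],
    [0,0,0],
    [0,0,0],
    [0,0,0],
    [0,0,0],
    [0,0,0],
    [0,0,0],
    [0,0,0],
    [0,0,0],
    [0,0,0],
    [0,0,0],
    [0,0,0],
    [0,0,-0.148],
    [0,0,-0.148],
    [0,0,-0.148],
    [0,0,-0.148],
    [0,0,-0.148],
    [0,0,-0.148],
    [0,0,-0.148]
  ],
  "delta_pos": [
    [3.2,-3.35,0.5],
    [3.2,-3.35,0.5],
    [3.2,-3.35,0.5],
    [3.2,-3.35,0.5],
    [3.2,-3.35,0.5],
    [3.2,-3.35,0.5],
    [3.2,-3.35,0.5],
    [3.2,-3.35,0.5],
    [3.2,-3.35,0.5],
    [3.2,-3.35,0.5],
    [3.2,-3.35,0.5],
    [3.2,-3.35,0.5],
    [3.2,-3.35,0.5],
    [0,0,0],
    [0,0,0],
    [0,0,0],
    [0,0,0],
    [0,0,0],
    [0,0,0],
    [0,0,0]
  ],
  "gripper": [8.7,8.7,8.7,8.7,8.7,8.7,8.7,8.7,8.7,8.7,8.7,8.7,8.7,6,6,6,6,6,6,6],
  "squeeze": 25
}}

```text
time_s: 4.5
tool_pos: [0.464, -0.0617, 0.1717]
tool_rot: [180.0, 0.0, 79.4]
force: [-0.2, -0.0, 0.3]
grip_width: 0.0602
grasp_force: 0.0
```

```bash
cat >> h.py <<'E'
def to(x,y,z,yaw=None):
    s=telemetry.get_obs(); p=np.array(s['tool_pos']); Rm=rot(s['tool_rot']); c=s['tool_rot'][2]
    print('now',p.round(4),np.round(s['tool_rot'],2),'j7 %.1f'%s['qpos'][6],'t %.1f'%s['time_s'])
    d=np.array([x,y,z])-p; print('shift cm in present frame',(Rm.T@d*100).round(2))
    if yaw is not None:
        t=(yaw-c+180)%360-180; R2=R.from_euler('xyz',[180,0,yaw],degrees=True).as_matrix()
        print('turn tool z rad %.3f'%-np.radians(t),'shift in turned frame',(R2.T@d*100).round(2), 'world',(d*100).round(2))
E
python3 -c "
from h import *
to(.4645,-.0615,.031,88.3)"
```

```text
now [ 0.464  -0.0617  0.1717] [1.7998e+02 1.0000e-02 7.9410e+01] j7 -5.9 t 4.5
shift cm in present frame [ 0.03  0.04 14.07]
turn tool z rad -0.155 shift in turned frame [ 0.02  0.05 14.07] world [  0.05   0.02 -14.07]
```

{"op": "drive_tool", "data": {
  "angular": [
    [0,0,-0.078],
    [0,0,-0.078],
    [0,0,0],
    [0,0,0],
    [0,0,0],
    [0,0,0],
    [0,0,0],
    [0,0,0],
    [0,0,0],
    [0,0,0],
    [0,0,0],
    [0,0,0],
    [0,0,0],
    [0,0,0],
    [0,0,0],
    [0,0,0],
    [0,0,0],
    [0,0,0]
  ],
  "delta_pos": [
    [0,0,0],
    [0,0,0],
    [0,0,2.5],
    [0,0,2.5],
    [0,0,2.5],
    [0,0,2.5],
    [0,0,2.0],
    [0,0,1.0],
    [0,0,0.7],
    [0,0,0.3],
    [0,0,0],
    [0,0,0],
    [0,0,0],
    [0,0,0],
    [0,0,0],
    [0,0,0],
    [0,0,-2.0],
    [0,0,-2.0]
  ],
  "gripper": [6,6,6,6,6,6,6,6,6,6,6,2,2,2,2,2,2,2],
  "squeeze": 30
}}

```text
time_s: 6.3
tool_pos: [0.4626, -0.0615, 0.071]
tool_rot: [-179.8, -0.0, 88.0]
force: [-0.1, -0.2, -2.5]
grip_width: 0.03
grasp_force: 29.8
```

{"op": "drive_tool", "data": {
  "angular": [
    [0,0,0],
    [0,0,0],
    [0,0,0],
    [0,0,0],
    [0,0,0],
    [0,0,0],
    [0,0,0],
    [0,0,0],
    [0,0,-0.138],
    [0,0,-0.138],
    [0,0,-0.138],
    [0,0,-0.138],
    [0,0,-0.138],
    [0,0,-0.138],
    [0,0,-0.138],
    [0,0,-0.138],
    [0,0,-0.138],
    [0,0,-0.138],
    [0,0,-0.138],
    [0,0,-0.138]
  ],
  "delta_pos": [
    [4.74,1.1,-1.0],
    [4.74,1.1,-1.0],
    [4.74,1.1,-1.0],
    [4.74,1.1,-1.0],
    [4.74,1.1,-1.0],
    [4.74,1.1,-1.0],
    [4.74,1.1,-1.0],
    [4.74,1.1,-1.0],
    [0,0,0],
    [0,0,0],
    [0,0,0],
    [0,0,0],
    [0,0,0],
    [0,0,0],
    [0,0,0],
    [0,0,0],
    [0,0,0],
    [0,0,0],
    [0,0,0],
    [0,0,0]
  ],
  "gripper": [2,2,2,2,2,2,2,2,2,2,2,2,2,2,2,2,2,2,2,2]
}}

```text
time_s: 8.3
tool_pos: [0.5648, 0.3134, 0.1505]
tool_rot: [-179.9, -0.1, -176.8]
force: [-0.3, 0.7, -3.0]
grip_width: 0.0297
grasp_force: 29.8
```

```bash
python3 - <<'E'
from h import *
to(.5634,.3144,.037,-176.8)
p=eyes.read_camera('side'); save(p,'s1.png',(150,200,330,330),4)
E
```

```text
now [0.5648 0.3134 0.1505] [-1.7994e+02 -9.0000e-02 -1.7682e+02] j7 40.5 t 8.3
shift cm in present frame [ 0.12  0.12 11.35]
turn tool z rad -0.000 shift in turned frame [ 0.13  0.11 11.35] world [ -0.14   0.1  -11.35]
```

View pics/s1.png

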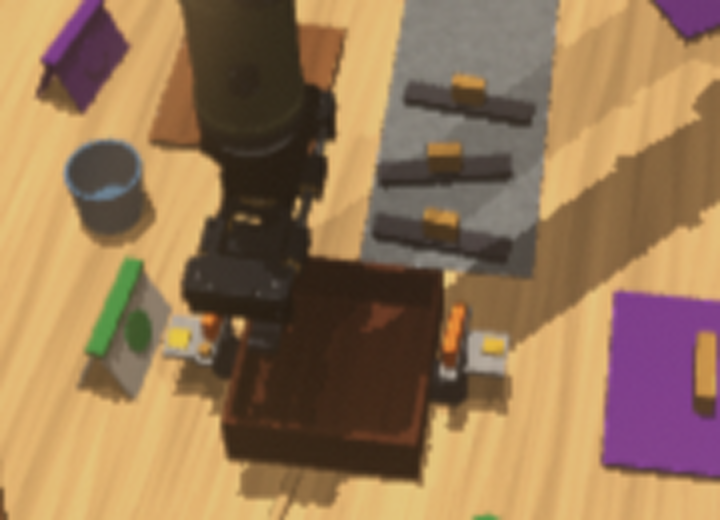

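{"op": "drive_tool", "data": {
  "angular": [
    [0,0,0],
    [0,0,0],
    [0,0,0],
    [0,0,0],
    [0,0,0],
    [0,0,0],
    [0,0,0],
    [0,0,0],
    [0,0,0],
    [0,0,0],
    [0,0,0],
    [0,0,0],
    [0,0,0],
    [0,0,0],
    [0,0,0],
    [0,0,0],
    [0,0,0]
  ],
  "delta_pos": [
    [0.27,0.11,0],
    [0,0,2.0],
    [0,0,2.0],
    [0,0,2.0],
    [0,0,2.0],
    [0,0,1.5],
    [0,0,1.0],
    [0,0,0.6],
    [0,0,0.2],
    [0,0,0.1],
    [0,0,0],
    [0,0,0],
    [0,0,0],
    [0,0,0],
    [0,0,-3],
    [0,0,-4],
    [0,0,-4]
  ],
  "gripper": [2,2,2,2,2,2,2,2,2,2,2,5,5,5,5,5,5]
}}

```text
time_s: 10.05
tool_pos: [0.5621, 0.315, 0.1488]
tool_rot: [-180.0, -0.0, -177.1]
force: [1.0, 0.1, 0.9]
grip_width: 0.0498
grasp_force: 0.0
```

```bash
python3 - <<'E'
from weights import *
look()
to(.470,.007,.15,88)
E
```

```text
W 243 fit [ 0.475  0.089 15.403] 0.15 brass [0.475 0.088]
W 250 fit [ 0.47   0.007 -1.453] 0.1 brass [0.468 0.007]
W 187 fit [ 0.483  0.162 -2.101] 0.36 brass [0.463 0.162]
now [0.565 0.318 0.157] [ 179.73    0.5  -177.12] j7 40.0 t 10.1
shift cm in present frame [ 11.04 -30.57   0.41]
turn tool z rad 1.656 shift in turned frame [-31.4   -8.39   0.66] world [ -9.48 -31.09  -0.66]
```

{"op": "drive_tool", "data": {
  "angular": [
    [0,0,0],
    [0,0,0],
    [0,0,0],
    [0,0,0],
    [0,0,0],
    [0,0,0],
    [0,0,0],
    [0,0,0.1376],
    [0,0,0.1376],
    [0,0,0.1376],
    [0,0,0.1376],
    [0,0,0.1376],
    [0,0,0.1376],
    [0,0,0.1376],
    [0,0,0.1376],
    [0,0,0.1376],
    [0,0,0.1376],
    [0,0,0.1376],
    [0,0,0.1376]
  ],
  "delta_pos": [
    [1.55,-4.32,0],
    [1.55,-4.32,0],
    [1.55,-4.32,0],
    [1.55,-4.32,0],
    [1.55,-4.32,0],
    [1.55,-4.32,0],
    [1.55,-4.32,0],
    [0,0,0],
    [0,0,0],
    [0,0,0],
    [0,0,0],
    [0,0,0],
    [0,0,0],
    [0,0,0],
    [0,0,0],
    [0,0,0],
    [0,0,0],
    [0,0,0],
    [0,0,0]
  ],
  "gripper": [6,6,6,6,6,6,6,6,6,6,6,6,6,6,6,6,6,6,6]
}}

```text
time_s: 12.0
tool_pos: [0.4693, 0.0079, 0.1477]
tool_rot: [180.0, 0.0, 88.0]
force: [-1.4, 0.0, 0.6]
grip_width: 0.0597
grasp_force: 0.0
```

```bash
python3 - <<'E'
from weights import *
look(cam='side'); look()
to(.469,.007,.031,88.5)
E
```

```text
W 370 fit [  0.553   0.123 -89.682] 0.45 brass [0.547 0.098]
W 248 fit [ 0.464  0.161 -3.026] 0.15 brass [0.464 0.162]
now [0.469 0.008 0.148] [179.96   0.05  88.29] j7 -8.9 t 12.1
shift cm in present frame [-0.08 -0.04 11.67]
turn tool z rad -0.004 shift in turned frame [-0.09 -0.03 11.67] world [ -0.03  -0.09 -11.67]
```

{"op": "drive_tool", "data": {
  "angular": [
    [0,0,0],
    [0,0,0],
    [0,0,0],
    [0,0,0],
    [0,0,0],
    [0,0,0],
    [0,0,0],
    [0,0,0],
    [0,0,0],
    [0,0,0],
    [0,0,0],
    [0,0,0],
    [0,0,0],
    [0,0,0],
    [0,0,0]
  ],
  "delta_pos": [
    [-0.09,0,2.5],
    [0,0,2.5],
    [0,0,2.5],
    [0,0,2.2],
    [0,0,1.0],
    [0,0,0.7],
    [0,0,0.25],
    [0,0,0],
    [0,0,0],
    [0,0,0],
    [0,0,0],
    [0,0,0],
    [0,0,0],
    [0,0,-2.0],
    [0,0,-2.0]
  ],
  "gripper": [6,6,6,6,6,6,6,6,2,2,2,2,2,2,2]
}}

```text
time_s: 13.6
tool_pos: [0.468, 0.007, 0.0707]
tool_rot: [-179.9, -0.0, 88.3]
force: [1.4, -0.2, -3.2]
grip_width: 0.0294
grasp_force: 29.9
```

```bash
python3 - <<'E'
from weights import *
to(.5340,.3128,.155,-176.8)
E
```

```text
now [0.468 0.007 0.071] [-179.85   -0.05   88.3 ] j7 -17.2 t 13.6
shift cm in present frame [30.77  5.67 -8.42]
turn tool z rad -1.656 shift in turned frame [-8.3  30.17 -8.43] world [ 6.6  30.58  8.43]
```

{"op": "drive_tool", "data": {
  "angular": [
    [0,0,0],
    [0,0,0],
    [0,0,0],
    [0,0,0],
    [0,0,0],
    [0,0,0],
    [0,0,0],
    [0,0,-0.138],
    [0,0,-0.138],
    [0,0,-0.138],
    [0,0,-0.138],
    [0,0,-0.138],
    [0,0,-0.138],
    [0,0,-0.138],
    [0,0,-0.138],
    [0,0,-0.138],
    [0,0,-0.138],
    [0,0,-0.138],
    [0,0,-0.138]
  ],
  "delta_pos": [
    [4.4,0.81,-1.2],
    [4.4,0.81,-1.2],
    [4.4,0.81,-1.2],
    [4.4,0.81,-1.2],
    [4.4,0.81,-1.2],
    [4.4,0.81,-1.2],
    [4.4,0.81,-1.2],
    [0,0,0],
    [0,0,0],
    [0,0,0],
    [0,0,0],
    [0,0,0],
    [0,0,0],
    [0,0,0],
    [0,0,0],
    [0,0,0],
    [0,0,0],
    [0,0,0],
    [0,0,0]
  ],
  "gripper": [2,2,2,2,2,2,2,2,2,2,2,2,2,2,2,2,2,2,2]
}}

```text
time_s: 15.5
tool_pos: [0.5349, 0.3123, 0.1541]
tool_rot: [-180.0, -0.1, -176.5]
force: [1.1, 0.3, -1.9]
grip_width: 0.0296
grasp_force: 29.9
```

```bash
python3 - <<'E'
from weights import *
look()
p=eyes.read_camera('side'); save(p,'s2.png',(150,200,330,330),4)
to(.534,.3128,.0355,-176.8)
E
```

```text
W 245 fit [ 0.475  0.088 15.707] 0.15 brass [0.475 0.088]
W 144 fit [ 0.495  0.161 -1.792] 0.51 brass [0.467 0.162]
now [0.535 0.312 0.154] [-179.97   -0.09 -176.84] j7 33.2 t 15.6
shift cm in present frame [ 0.07  0.06 11.86]
turn tool z rad -0.001 shift in turned frame [ 0.09  0.05 11.85] world [ -0.1    0.05 -11.85]
```

View pics/s2.png

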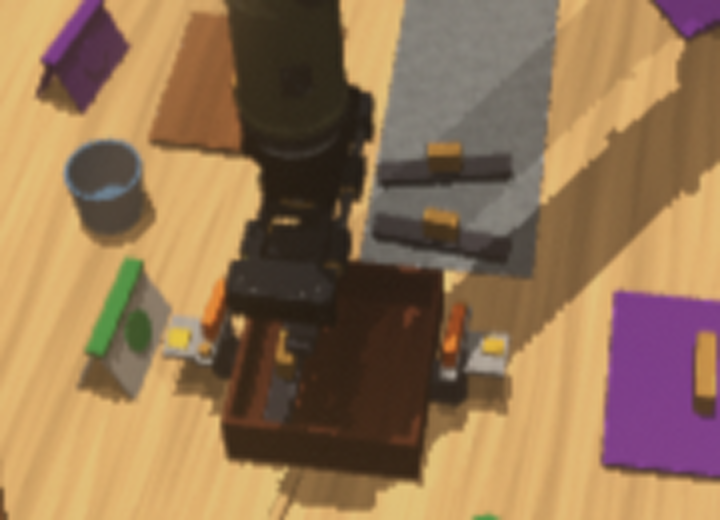

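{"op": "drive_tool", "data": {
  "angular": [
    [0,0,0],
    [0,0,0],
    [0,0,0],
    [0,0,0],
    [0,0,0],
    [0,0,0],
    [0,0,0],
    [0,0,0],
    [0,0,0],
    [0,0,0],
    [0,0,0],
    [0,0,0],
    [0,0,0],
    [0,0,0],
    [0,0,0],
    [0,0,0],
    [0,0,0]
  ],
  "delta_pos": [
    [0.08,0.05,0.4],
    [0,0,2.0],
    [0,0,2.0],
    [0,0,2.0],
    [0,0,2.0],
    [0,0,1.5],
    [0,0,1.0],
    [0,0,0.6],
    [0,0,0.2],
    [0,0,0.1],
    [0,0,0],
    [0,0,0],
    [0,0,0],
    [0,0,0],
    [0,0,-3],
    [0,0,-4],
    [0,0,-4]
  ],
  "gripper": [2,2,2,2,2,2,2,2,2,2,2,5,5,5,5,5,5]
}}

```text
time_s: 17.3
tool_pos: [0.534, 0.3133, 0.1482]
tool_rot: [180.0, -0.0, -176.8]
force: [1.0, 0.3, -0.6]
grip_width: 0.0499
grasp_force: 0.0
```

```bash
python3 - <<'E'
from weights import *
look()
to(.475,.088,.15,105.6)
E
```

```text
W 243 fit [ 0.475  0.089 15.403] 0.15 brass [0.475 0.088]
W 125 fit [0.498 0.16  2.422] 0.57 brass None
now [0.536 0.316 0.156] [ 179.7     0.45 -176.82] j7 33.4 t 17.4
shift cm in present frame [  7.39 -22.46   0.39]
turn tool z rad 1.354 shift in turned frame [-20.35 -12.04   0.57] world [ -6.12 -22.84  -0.57]
```

{"op": "drive_tool", "data": {
  "angular": [
    [0,0,0],
    [0,0,0],
    [0,0,0],
    [0,0,0],
    [0,0,0],
    [0,0,0.1354],
    [0,0,0.1354],
    [0,0,0.1354],
    [0,0,0.1354],
    [0,0,0.1354],
    [0,0,0.1354],
    [0,0,0.1354],
    [0,0,0.1354],
    [0,0,0.1354],
    [0,0,0.1354]
  ],
  "delta_pos": [
    [1.43,-4.42,0],
    [1.43,-4.42,0],
    [1.43,-4.42,0],
    [1.43,-4.42,0],
    [1.43,-4.42,0],
    [0,0,0],
    [0,0,0],
    [0,0,0],
    [0,0,0],
    [0,0,0],
    [0,0,0],
    [0,0,0],
    [0,0,0],
    [0,0,0],
    [0,0,0]
  ],
  "gripper": [6,6,6,6,6,6,6,6,6,6,6,6,6,6,6]
}}

```text
time_s: 18.85
tool_pos: [0.4751, 0.0891, 0.1472]
tool_rot: [180.0, 0.0, 105.3]
force: [0.4, 0.9, 0.6]
grip_width: 0.0595
grasp_force: 0.0
```

```bash
python3 - <<'E'
from weights import *
to(.475,.0885,.031,105.6)
p=eyes.read_camera('side'); save(p,'s3.png',(200,190,310,290),5)
E
```

```text
now [0.475 0.089 0.147] [179.97   0.05 105.3 ] j7 -4.3 t 18.9
shift cm in present frame [-0.05 -0.03 11.62]
turn tool z rad -0.005 shift in turned frame [-0.06 -0.02 11.62] world [ -0.01  -0.06 -11.62]
```

View pics/s3.png

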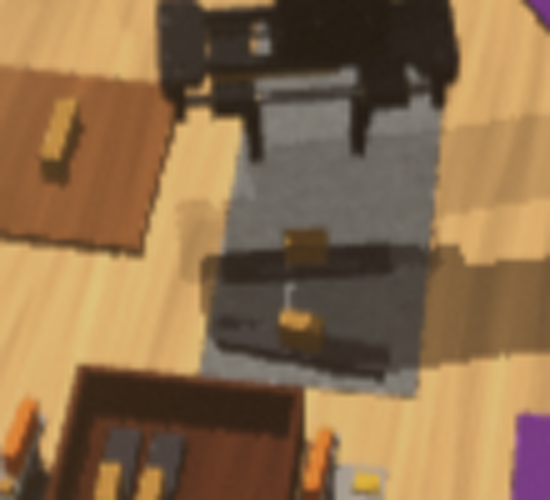

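{"op": "drive_tool", "data": {
  "angular": [
    [0,0,0],
    [0,0,0],
    [0,0,0],
    [0,0,0],
    [0,0,0],
    [0,0,0],
    [0,0,0],
    [0,0,0],
    [0,0,0],
    [0,0,0],
    [0,0,0],
    [0,0,0],
    [0,0,0],
    [0,0,0],
    [0,0,0]
  ],
  "delta_pos": [
    [-0.05,0,2.5],
    [0,0,2.5],
    [0,0,2.5],
    [0,0,2.2],
    [0,0,1.0],
    [0,0,0.7],
    [0,0,0.2],
    [0,0,0],
    [0,0,0],
    [0,0,0],
    [0,0,0],
    [0,0,0],
    [0,0,0],
    [0,0,-2.0],
    [0,0,-2.0]
  ],
  "gripper": [6,6,6,6,6,6,6,6,2,2,2,2,2,2,2]
}}

```text
time_s: 20.4
tool_pos: [0.474, 0.0882, 0.0707]
tool_rot: [-179.9, -0.1, 105.6]
force: [0.3, 0.9, -2.6]
grip_width: 0.0295
grasp_force: 30.0
```

```bash
python3 - <<'E'
from weights import *
to(.5060,.3112,.155,-176.8)
E
```

```text
now [0.474 0.088 0.071] [-179.86   -0.06  105.6 ] j7 -11.1 t 20.4
shift cm in present frame [20.63  9.05 -8.44]
turn tool z rad -1.354 shift in turned frame [-4.44 22.08 -8.43] world [ 3.2  22.3   8.43]
```

{"op": "drive_tool", "data": {
  "angular": [
    [0,0,0],
    [0,0,0],
    [0,0,0],
    [0,0,0],
    [0,0,0],
    [0,0,0],
    [0,0,-0.1354],
    [0,0,-0.1354],
    [0,0,-0.1354],
    [0,0,-0.1354],
    [0,0,-0.1354],
    [0,0,-0.1354],
    [0,0,-0.1354],
    [0,0,-0.1354],
    [0,0,-0.1354],
    [0,0,-0.1354]
  ],
  "delta_pos": [
    [0,0,-2.0],
    [4.13,1.81,-1.28],
    [4.13,1.81,-1.28],
    [4.13,1.81,-1.28],
    [4.13,1.81,-1.28],
    [4.13,1.81,-1.28],
    [0,0,0],
    [0,0,0],
    [0,0,0],
    [0,0,0],
    [0,0,0],
    [0,0,0],
    [0,0,0],
    [0,0,0],
    [0,0,0],
    [0,0,0]
  ],
  "gripper": [2,2,2,2,2,2,2,2,2,2,2,2,2,2,2,2]
}}

```text
time_s: 22.0
tool_pos: [0.5067, 0.3109, 0.1542]
tool_rot: [-180.0, -0.1, -176.5]
force: [-1.2, 0.6, -1.7]
grip_width: 0.0298
grasp_force: 30.0
```

```bash
python3 - <<'E'
from weights import *
look()
to(.506,.3112,.0355,-176.8)
E
```

```text
W 242 fit [ 0.464  0.162 -2.393] 0.17 brass [0.463 0.162]
now [0.507 0.311 0.154] [-179.96   -0.1  -176.26] j7 34.3 t 22.1
shift cm in present frame [ 0.05  0.05 11.86]
turn tool z rad 0.009 shift in turned frame [ 0.07  0.04 11.86] world [ -0.07   0.04 -11.86]
```

{"op": "drive_tool", "data": {
  "angular": [
    [0,0,0],
    [0,0,0],
    [0,0,0],
    [0,0,0],
    [0,0,0],
    [0,0,0],
    [0,0,0],
    [0,0,0],
    [0,0,0],
    [0,0,0],
    [0,0,0],
    [0,0,0],
    [0,0,0],
    [0,0,0],
    [0,0,0],
    [0,0,0],
    [0,0,0]
  ],
  "delta_pos": [
    [0.06,0.04,0.4],
    [0,0,2.0],
    [0,0,2.0],
    [0,0,2.0],
    [0,0,2.0],
    [0,0,1.5],
    [0,0,1.0],
    [0,0,0.6],
    [0,0,0.2],
    [0,0,0.1],
    [0,0,0],
    [0,0,0],
    [0,0,0],
    [0,0,0],
    [0,0,-3],
    [0,0,-4],
    [0,0,-4]
  ],
  "gripper": [2,2,2,2,2,2,2,2,2,2,2,5,5,5,5,5,5]
}}

```text
time_s: 23.75
tool_pos: [0.506, 0.3118, 0.1482]
tool_rot: [180.0, -0.0, -176.8]
force: [1.4, -0.3, 0.8]
grip_width: 0.0495
grasp_force: 0.0
```

```bash
python3 - <<'E'
from weights import *
look()
to(.4635,.162,.15,87.5)
E
```

```text
W 246 fit [ 0.464  0.162 -1.487] 0.16 brass [0.463 0.162]
now [0.508 0.315 0.155] [ 179.72    0.44 -176.82] j7 33.8 t 23.8
shift cm in present frame [  5.33 -15.02   0.42]
turn tool z rad 1.670 shift in turned frame [-15.47  -3.82   0.54] world [ -4.49 -15.29  -0.54]
```

{"op": "drive_tool", "data": {
  "angular": [
    [0,0,0],
    [0,0,0],
    [0,0,0],
    [0,0,0],
    [0,0,0.139],
    [0,0,0.139],
    [0,0,0.139],
    [0,0,0.139],
    [0,0,0.139],
    [0,0,0.139],
    [0,0,0.139],
    [0,0,0.139],
    [0,0,0.139],
    [0,0,0.139],
    [0,0,0.139],
    [0,0,0.139]
  ],
  "delta_pos": [
    [1.27,-3.67,0],
    [1.27,-3.67,0],
    [1.27,-3.67,0],
    [1.27,-3.67,0],
    [0,0,0],
    [0,0,0],
    [0,0,0],
    [0,0,0],
    [0,0,0],
    [0,0,0],
    [0,0,0],
    [0,0,0],
    [0,0,0],
    [0,0,0],
    [0,0,0],
    [0,0,0]
  ],
  "gripper": [6,6,6,6,6,6,6,6,6,6,6,6,6,6,6,6]
}}

```text
time_s: 25.4
tool_pos: [0.4637, 0.1628, 0.1472]
tool_rot: [180.0, 0.0, 87.3]
force: [0.3, -0.4, 0.4]
grip_width: 0.0599
grasp_force: 0.0
```

```bash
python3 - <<'E'
from weights import *
look(cam='side')
p=eyes.read_camera('side'); save(p,'s4.png',(200,190,310,290),5)
to(.4635,.162,.031,87.7)
E
```

```text
W 276 fit [  0.552   0.123 -89.424] 0.26 brass [0.545 0.143]
now [0.464 0.163 0.147] [179.95   0.03  87.6 ] j7 -31.2 t 25.5
shift cm in present frame [-0.07 -0.02 11.62]
turn tool z rad -0.002 shift in turned frame [-0.07 -0.01 11.62] world [ -0.02  -0.07 -11.62]
```

View pics/s4.png

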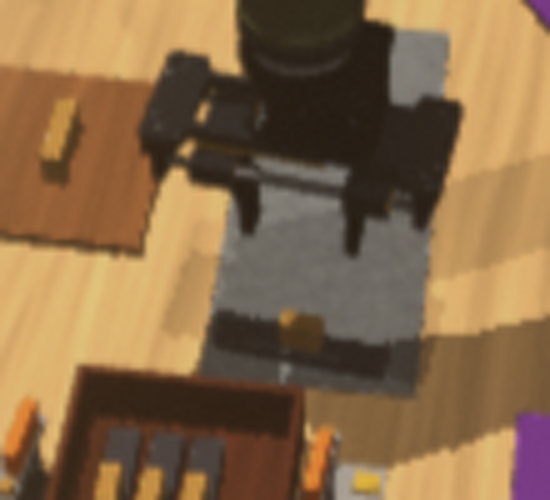

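Three weights sit evenly in the case; the last one is still in place beneath the gripper at (300,330).

{"op": "drive_tool", "data": {
  "angular": [
    [0,0,0],
    [0,0,0],
    [0,0,0],
    [0,0,0],
    [0,0,0],
    [0,0,0],
    [0,0,0],
    [0,0,0],
    [0,0,0],
    [0,0,0],
    [0,0,0],
    [0,0,0],
    [0,0,0],
    [0,0,0],
    [0,0,0],
    [0,0,0]
  ],
  "delta_pos": [
    [-0.07,0,2.5],
    [0,0,2.5],
    [0,0,2.5],
    [0,0,2.2],
    [0,0,1.0],
    [0,0,0.7],
    [0,0,0.2],
    [0,0,0],
    [0,0,0],
    [0,0,0],
    [0,0,0],
    [0,0,0],
    [0,0,0],
    [0,0,-2.0],
    [0,0,-4.0],
    [0,0,-4.0]
  ],
  "gripper": [6,6,6,6,6,6,6,6,2,2,2,2,2,2,2,2]
}}

```text
time_s: 27.1
tool_pos: [0.4621, 0.1615, 0.1309]
tool_rot: [-179.8, 0.0, 87.6]
force: [1.1, -0.6, -3.0]
grip_width: 0.0294
grasp_force: 30.0
```

```bash
python3 - <<'E'
from weights import *
to(.4781,.3097,.155,-176.8)
E
```

```text
now [0.462 0.162 0.131] [-179.79    0.01   87.62] j7 -32.4 t 27.1
shift cm in present frame [14.87  0.97 -2.42]
turn tool z rad -1.668 shift in turned frame [-2.43 14.71 -2.41] world [ 1.6  14.82  2.41]
```

{"op": "drive_tool", "data": {
  "angular": [
    [0,0,0],
    [0,0,0],
    [0,0,0],
    [0,0,0],
    [0,0,-0.139],
    [0,0,-0.139],
    [0,0,-0.139],
    [0,0,-0.139],
    [0,0,-0.139],
    [0,0,-0.139],
    [0,0,-0.139],
    [0,0,-0.139],
    [0,0,-0.139],
    [0,0,-0.139],
    [0,0,-0.139],
    [0,0,-0.139]
  ],
  "delta_pos": [
    [3.7,0.24,-0.6],
    [3.7,0.24,-0.6],
    [3.7,0.24,-0.6],
    [3.7,0.24,-0.6],
    [0,0,0],
    [0,0,0],
    [0,0,0],
    [0,0,0],
    [0,0,0],
    [0,0,0],
    [0,0,0],
    [0,0,0],
    [0,0,0],
    [0,0,0],
    [0,0,0],
    [0,0,0]
  ],
  "gripper": [2,2,2,2,2,2,2,2,2,2,2,2,2,2,2,2]
}}

```text
time_s: 28.7
tool_pos: [0.479, 0.3085, 0.1539]
tool_rot: [-179.9, -0.1, -176.5]
force: [-0.0, 1.5, -3.1]
grip_width: 0.0299
grasp_force: 30.0
```

```bash
python3 - <<'E'
from weights import *
to(.4781,.3097,.0355,-176.8)
E
```

```text
now [0.479 0.308 0.154] [-179.94   -0.1  -176.53] j7 33.7 t 28.7
shift cm in present frame [ 0.06  0.14 11.84]
turn tool z rad 0.005 shift in turned frame [ 0.08  0.12 11.84] world [ -0.09   0.12 -11.84]
```

{"op": "drive_tool", "data": {
  "angular": [
    [0,0,0],
    [0,0,0],
    [0,0,0],
    [0,0,0],
    [0,0,0],
    [0,0,0],
    [0,0,0],
    [0,0,0],
    [0,0,0],
    [0,0,0],
    [0,0,0],
    [0,0,0],
    [0,0,0],
    [0,0,0],
    [0,0,0],
    [0,0,0],
    [0,0,0]
  ],
  "delta_pos": [
    [0.05,0.12,0.4],
    [0,0,2.0],
    [0,0,2.0],
    [0,0,2.0],
    [0,0,2.0],
    [0,0,1.5],
    [0,0,1.0],
    [0,0,0.6],
    [0,0,0.2],
    [0,0,0.1],
    [0,0,0],
    [0,0,0],
    [0,0,0],
    [0,0,0],
    [0,0,-3],
    [0,0,-4],
    [0,0,-4]
  ],
  "gripper": [2,2,2,2,2,2,2,2,2,2,2,5,5,5,5,5,5]
}}

```text
time_s: 30.4
tool_pos: [0.4786, 0.3104, 0.1482]
tool_rot: [180.0, -0.1, -176.8]
force: [0.7, -0.1, 0.4]
grip_width: 0.0499
grasp_force: 0.0
```

```bash
python3 - <<'E'
from weights import *
p=look()
c=masks(p,'lid_mid',.02,np.array([.675,.022,0]))
if c: print(fit([(p,c[0][2])],LID,(.675,.022,.03),0))
to(.674,.0225,.15,92)
E
```

```text
(array([0.674, 0.023, 1.944]), np.float64(0.05405169725418091))
now [0.481 0.313 0.153] [ 179.74    0.46 -176.84] j7 33.5 t 30.5
shift cm in present frame [-17.66 -30.11   0.28]
turn tool z rad 1.591 shift in turned frame [-29.74  18.26   0.28] world [ 19.29 -29.09  -0.28]
```

{"op": "drive_tool", "data": {
  "angular": [
    [0,0,0],
    [0,0,0],
    [0,0,0],
    [0,0,0],
    [0,0,0],
    [0,0,0],
    [0,0,0],
    [0,0,0],
    [0,0,0.1326],
    [0,0,0.1326],
    [0,0,0.1326],
    [0,0,0.1326],
    [0,0,0.1326],
    [0,0,0.1326],
    [0,0,0.1326],
    [0,0,0.1326],
    [0,0,0.1326],
    [0,0,0.1326],
    [0,0,0.1326],
    [0,0,0.1326]
  ],
  "delta_pos": [
    [-2.24,-3.72,0],
    [-2.24,-3.72,0],
    [-2.24,-3.72,0],
    [-2.24,-3.72,0],
    [-2.24,-3.72,0],
    [-2.24,-3.72,0],
    [-2.24,-3.72,0],
    [-2.24,-3.72,0],
    [0,0,0],
    [0,0,0],
    [0,0,0],
    [0,0,0],
    [0,0,0],
    [0,0,0],
    [0,0,0],
    [0,0,0],
    [0,0,0],
    [0,0,0],
    [0,0,0],
    [0,0,0]
  ],
  "gripper": [5,5,5,5,5,5,5,5,5,5,5,5,5,5,5,5,5,5,5,5]
}}

```text
time_s: 32.5
tool_pos: [0.6741, 0.0232, 0.1467]
tool_rot: [-180.0, 0.0, 91.7]
force: [-0.2, -0.1, -0.7]
grip_width: 0.05
grasp_force: 0.0
```

```bash
python3 - <<'E'
from weights import *
to(.674,.0225,.030,92)
p=eyes.read_camera('top'); save(p,'t5.png',(110,130,300,250),4)
E
```

```text
now [0.674 0.023 0.147] [-179.99    0.01   91.68] j7 -20.0 t 32.5
shift cm in present frame [-0.07 -0.01 11.67]
turn tool z rad -0.006 shift in turned frame [-0.07 -0.01 11.67] world [ -0.01  -0.07 -11.67]
```

View pics/t5.png

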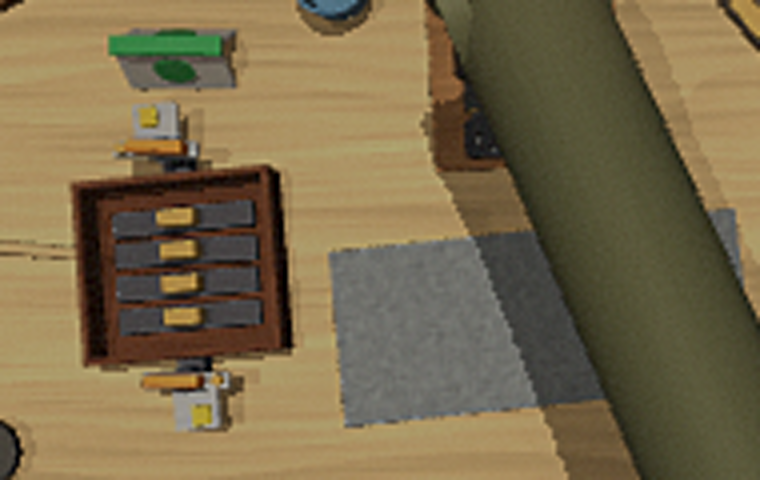

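{"op": "drive_tool", "data": {
  "angular": [
    [0,0,0],
    [0,0,0],
    [0,0,0],
    [0,0,0],
    [0,0,0],
    [0,0,0],
    [0,0,0],
    [0,0,0],
    [0,0,0],
    [0,0,0],
    [0,0,0],
    [0,0,0],
    [0,0,0],
    [0,0,0],
    [0,0,0],
    [0,0,0],
    [0,0,0]
  ],
  "delta_pos": [
    [-0.07,0,2.5],
    [0,0,2.5],
    [0,0,2.5],
    [0,0,2.2],
    [0,0,1.0],
    [0,0,0.7],
    [0,0,0.2],
    [0,0,0],
    [0,0,0],
    [0,0,0],
    [0,0,0],
    [0,0,0],
    [0,0,0],
    [0,0,-2.0],
    [0,0,-4.0],
    [0,0,-4.0],
    [0,0,-4.0]
  ],
  "gripper": [5,5,5,5,5,5,5,5,1,1,1,1,1,1,1,1,1],
  "squeeze": 40
}}

```text
time_s: 34.25
tool_pos: [0.6738, 0.0226, 0.1734]
tool_rot: [-180.0, -0.0, 92.0]
force: [0.3, 0.1, -1.6]
grip_width: 0.0157
grasp_force: 40.0
```

```bash
python3 - <<'E'
from weights import *
to(.5195,.312,.17,93.2)
E
```

```text
now [0.674 0.023 0.173] [-179.99   -0.01   92.01] j7 -19.0 t 34.2
shift cm in present frame [ 29.46 -14.4    0.35]
turn tool z rad -0.021 shift in turned frame [ 29.75 -13.79   0.34] world [-15.43  28.94  -0.34]
```

{"op": "drive_tool", "data": {
  "angular": [
    [0,0,0],
    [0,0,0],
    [0,0,0],
    [0,0,0],
    [0,0,0],
    [0,0,0],
    [0,0,0],
    [0,0,0],
    [0,0,-0.02],
    [0,0,0],
    [0,0,0]
  ],
  "delta_pos": [
    [3.68,-1.8,0],
    [3.68,-1.8,0],
    [3.68,-1.8,0],
    [3.68,-1.8,0],
    [3.68,-1.8,0],
    [3.68,-1.8,0],
    [3.68,-1.8,0],
    [3.68,-1.8,0],
    [0,0,0],
    [0,0,0],
    [0,0,0]
  ],
  "gripper": [1,1,1,1,1,1,1,1,1,1,1]
}}

```text
time_s: 35.35
tool_pos: [0.5209, 0.3105, 0.1714]
tool_rot: [180.0, 0.1, 93.0]
force: [0.5, -1.2, -2.1]
grip_width: 0.0161
grasp_force: 40.0
```

```bash
python3 - <<'E'
from weights import *
to(.5195,.312,.078,93.2)
print(telemetry.get_obs()['grip_width'])
p=eyes.read_camera('side'); save(p,'s6.png',(150,180,330,330),4)
E
```

```text
now [0.521 0.31  0.171] [179.97   0.07  93.04] j7 -46.8 t 35.4
shift cm in present frame [ 0.17 -0.13  9.34]
turn tool z rad -0.003 shift in turned frame [ 0.16 -0.13  9.34] world [-0.14  0.15 -9.34]
0.016051256593111886
```

View pics/s6.png

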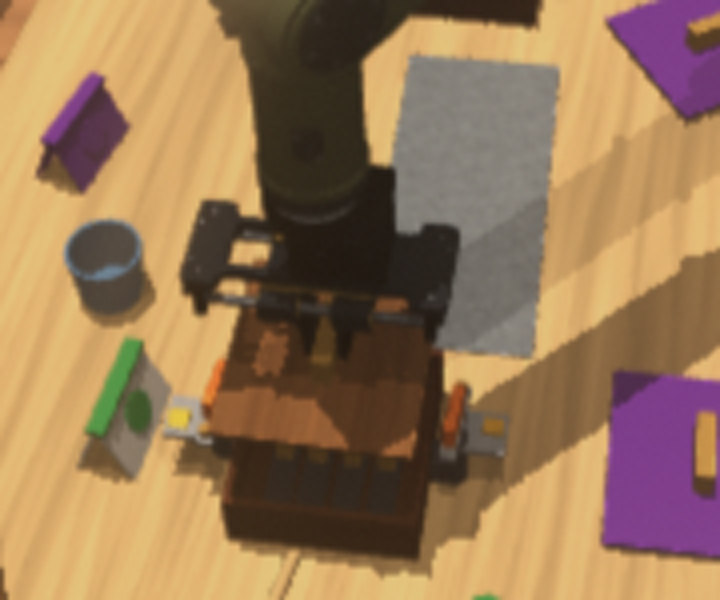

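{"op": "drive_tool", "data": {
  "angular": [
    [0,0,0],
    [0,0,0],
    [0,0,0],
    [0,0,0],
    [0,0,0],
    [0,0,0],
    [0,0,0],
    [0,0,0],
    [0,0,0],
    [0,0,0],
    [0,0,0],
    [0,0,0],
    [0,0,0]
  ],
  "delta_pos": [
    [0.16,-0.09,0],
    [0,0,2],
    [0,0,2],
    [0,0,2],
    [0,0,1],
    [0,0,0.5],
    [0,0,0.4],
    [0,0,0.4],
    [0,0,0.4],
    [0,0,0.3],
    [0,0,0.2],
    [0,0,0.1],
    [0,0,0]
  ],
  "gripper": [1,1,1,1,1,1,1,1,1,1,1,1,1]
}}

```text
time_s: 36.7
tool_pos: [0.5194, 0.3133, 0.0811]
tool_rot: [179.9, 0.1, 93.1]
force: [-5.7, -5.6, 16.9]
grip_width: 0.0161
grasp_force: 40.0
```

```bash
python3 - <<'E'
from weights import *
to(.520,.312,.078,93.2); print(telemetry.get_obs()['force'])
E
```

```text
now [0.519 0.313 0.081] [179.93   0.1   93.12] j7 -50.4 t 36.7
shift cm in present frame [-0.14  0.05  0.31]
turn tool z rad -0.001 shift in turned frame [-0.14  0.05  0.31] world [ 0.06 -0.13 -0.31]
[-5.725 -5.577 16.88 ]
```

{"op": "drive_tool", "data": {
  "angular": [
    [0,0,0],
    [0,0,0],
    [0,0,0],
    [0,0,0],
    [0,0,0],
    [0,0,0]
  ],
  "delta_pos": [
    [0,0,-0.4],
    [-0.12,-0.12,0],
    [0,0,0],
    [0,0,0.2],
    [0,0,0.15],
    [0,0,0]
  ],
  "gripper": [1,1,1,1,1,1]
}}

```text
time_s: 37.3
tool_pos: [0.518, 0.3118, 0.0811]
tool_rot: [180.0, 0.1, 93.1]
force: [-6.8, -5.5, 18.2]
grip_width: 0.0155
grasp_force: 40.0
```

```bash
python3 - <<'E'
from weights import *
to(.520,.312,.078,93.2); print(telemetry.get_obs()['force'])
p=eyes.read_camera('side'); save(p,'s7.png',(190,210,290,320),6)
E
```

```text
now [0.518 0.312 0.081] [179.99   0.13  93.12] j7 -50.3 t 37.3
shift cm in present frame [0.01 0.21 0.31]
turn tool z rad -0.001 shift in turned frame [0.01 0.21 0.31] world [ 0.2   0.02 -0.31]
[-6.83  -5.465 18.248]
```

View pics/s7.png

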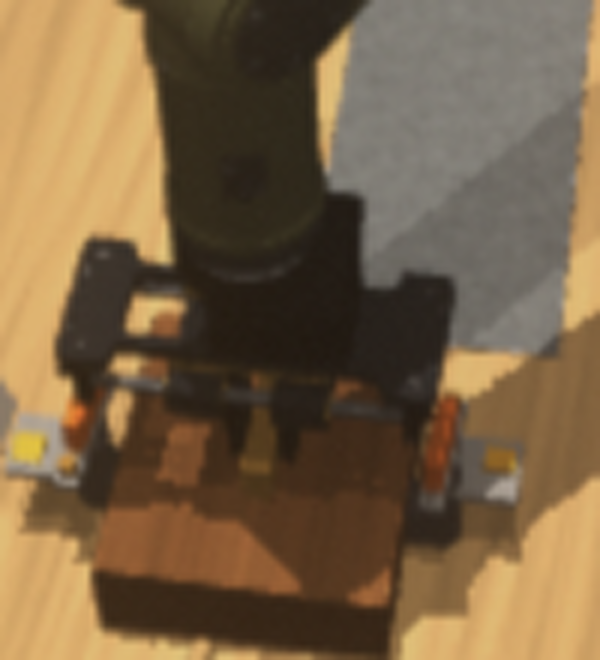

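{"op": "drive_tool", "data": {
  "angular": [
    [0,0,0],
    [0,0,0],
    [0,0,0],
    [0,0,0],
    [0,0,0],
    [0,0,0],
    [0,0,0],
    [0,0,0],
    [0,0,0],
    [0,0,0],
    [0,0,0],
    [0,0,0],
    [0,0,0],
    [0,0,0],
    [0,0,0]
  ],
  "delta_pos": [
    [0,0,-0.15],
    [0,0,0],
    [0,0,0],
    [0,0,0],
    [0,0,0],
    [0,0,-3],
    [0,0,-3],
    [0,0,-3],
    [-4.5,0,0],
    [-4.5,0,0],
    [-4.5,0,0],
    [-4.5,0,0],
    [0,0,0],
    [0,0,0],
    [0,0,0]
  ],
  "gripper": [1,1,4,4,4,4,4,4,4,4,4,4,4,4,4]
}}

```text
time_s: 38.85
tool_pos: [0.5276, 0.1337, 0.1701]
tool_rot: [180.0, -0.1, 93.2]
force: [1.0, -0.1, -0.0]
grip_width: 0.0398
grasp_force: 0.0
```

```bash
python3 - <<'E'
from weights import *
V=[];C=[]
for cam in('top','side'):
    p=eyes.read_camera(cam)
    for w,name in((V,'lid_mid'),(C,'case_left')):
        c=masks(p,name,.05,np.array([.52,.312,0]))
        if c: w.append((p,c[0][2]))
    if V: print(cam,'lid',fit(V[-1:],LID,(.52,.312,.05),.048))
    h=cv2.cvtColor(p['pixels'],cv2.COLOR_RGB2HSV); o=((h[...,0]<13)&(h[...,0]>4)&(h[...,1]>170)&(h[...,2]>130)).astype(np.uint8)
    n,l,st,ce=cv2.connectedComponentsWithStats(o)
    for i in range(1,n):
        w=at(p,ce[i],.09)
        if st[i,4]>8 and abs(w[1]-.31)<.08: print(cam,'orange',st[i,4],w)
    save(p,cam+'8.png',(110,130,220,260) if cam=='top' else (180,210,300,330),5)
to(.426,.307,.087,93.2)
E
```

```text
top lid (array([ 0.513,  0.322, -0.296]), np.float64(0.3866737484931946))
side lid (array([0.517, 0.311, 3.639]), np.float64(0.03982287645339966))
now [0.528 0.133 0.17 ] [-180.     -0.01   93.25] j7 -25.6 t 39.1
shift cm in present frame [17.91 -9.16  8.31]
turn tool z rad 0.001 shift in turned frame [17.9  -9.18  8.3 ] world [-10.16  17.36  -8.3 ]
```

View pics/top8.png

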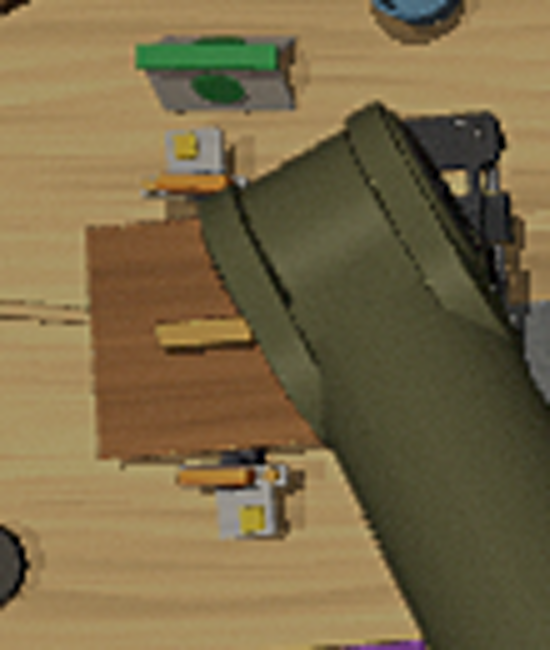

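View pics/side8.png

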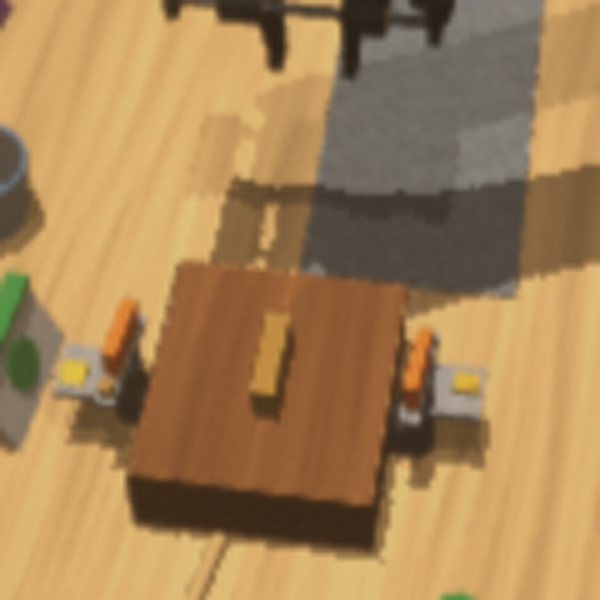

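```bash
python3 - <<'E'
from weights import *
p=eyes.read_camera('top'); q=eyes.read_camera('side')
for n,u,v in(('near',(153,225.2),(180+417/5,210+368/5)),('far',(148.4,166.6),(180+120/5,210+336/5))):
    print(n,at(p,u,.094),at(q,v,.087),tri(p,u,q,v))
to(.426,.307,.087,93.2)
E
```

```text
near [0.423 0.302 0.094] [0.424 0.306 0.087] [0.424 0.305 0.085]
far [0.61  0.315 0.094] [0.611 0.319 0.087] [0.612 0.318 0.085]
now [0.528 0.133 0.17 ] [-180.     -0.     93.19] j7 -25.6 t 39.2
shift cm in present frame [17.95 -9.18  8.3 ]
turn tool z rad -0.000 shift in turned frame [17.96 -9.18  8.3 ] world [-10.17  17.42  -8.3 ]
```

{"op": "drive_tool", "data": {
  "angular": [
    [0,0,0],
    [0,0,0],
    [0,0,0],
    [0,0,0],
    [0,0,0],
    [0,0,-0.148],
    [0,0,-0.148],
    [0,0,-0.148],
    [0,0,-0.148],
    [0,0,-0.148],
    [0,0,-0.148],
    [0,0,-0.148],
    [0,0,-0.148],
    [0,0,-0.148],
    [0,0,-0.148],
    [0,0,-0.148],
    [0,0,-0.148],
    [0,0,-0.148],
    [0,0,-0.148],
    [0,0,-0.148]
  ],
  "delta_pos": [
    [3.57,-1.87,0],
    [3.57,-1.87,0],
    [3.57,-1.87,0],
    [3.57,-1.87,0],
    [3.57,-1.87,0],
    [0,0,0],
    [0,0,0],
    [0,0,0],
    [0,0,0],
    [0,0,0],
    [0,0,0],
    [0,0,0],
    [0,0,0],
    [0,0,0],
    [0,0,0],
    [0,0,0],
    [0,0,0],
    [0,0,0],
    [0,0,0],
    [0,0,0]
  ],
  "gripper": [3,3,3,3,3,3,3,3,3,3,3,3,3,3,3,3,3,3,3,3]
}}

```text
time_s: 41.25
tool_pos: [0.4247, 0.3054, 0.17]
tool_rot: [-180.0, -0.0, -139.3]
force: [0.1, -0.3, -0.7]
grip_width: 0.0297
grasp_force: 0.0
```

{"op": "drive_tool", "data": {
  "angular": [
    [0,0,-0.132],
    [0,0,-0.132],
    [0,0,-0.132],
    [0,0,-0.132],
    [0,0,-0.132],
    [0,0,-0.132],
    [0,0,-0.132],
    [0,0,0],
    [0,0,0]
  ],
  "delta_pos": [
    [0,0,0],
    [0,0,0],
    [0,0,0],
    [0,0,0],
    [0,0,0],
    [0,0,0],
    [0,0,0],
    [0,0,0],
    [0,0,0]
  ],
  "gripper": [3,3,3,3,3,3,3,3,3]
}}

```text
time_s: 42.15
tool_pos: [0.4247, 0.3054, 0.17]
tool_rot: [180.0, -0.0, -86.9]
force: [-0.2, -0.1, -0.2]
grip_width: 0.0297
grasp_force: 0.0
```

```bash
python3 - <<'E'
from weights import *
to(.4245,.306,.093,-86.8)
p=eyes.read_camera('side'); save(p,'s9.png',(210,210,310,330),5)
E
```

```text
now [0.425 0.305 0.17 ] [180.    -0.01 -86.91] j7 126.4 t 42.1
shift cm in present frame [-0.06  0.02  7.7 ]
turn tool z rad -0.002 shift in turned frame [-0.06  0.02  7.7 ] world [-0.02  0.06 -7.7 ]
```

View pics/s9.png

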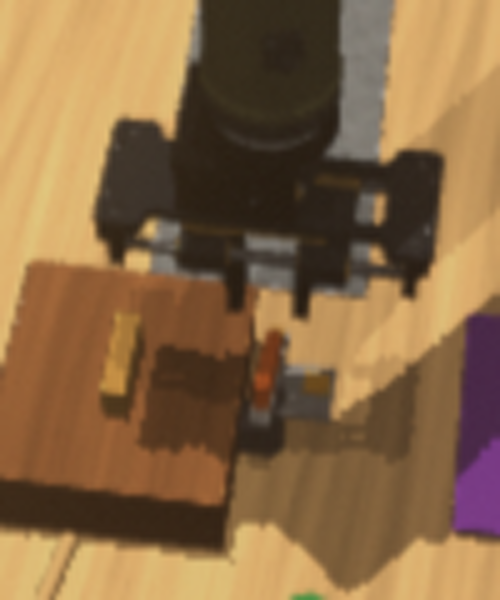

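{"op": "drive_tool", "data": {
  "angular": [
    [0,0,0],
    [0,0,0],
    [0,0,0],
    [0,0,0],
    [0,0,0],
    [0,0,0],
    [0,0,0],
    [0,0,0],
    [0,0,0],
    [0,0,0],
    [0,0,0]
  ],
  "delta_pos": [
    [-0.06,0,2],
    [0,0,2],
    [0,0,1.5],
    [0,0,1.2],
    [0,0,0.7],
    [0,0,0.3],
    [0,0,0],
    [0,0,0],
    [0,0,0],
    [0,0,0],
    [0,0,0]
  ],
  "gripper": [3,3,3,3,3,3,3,0.5,0.5,0.5,0.5],
  "squeeze": 20
}}

```text
time_s: 43.3
tool_pos: [0.4261, 0.3063, 0.0935]
tool_rot: [-179.8, 0.1, -86.8]
force: [4.4, 1.9, -0.0]
grip_width: 0.0098
grasp_force: 20.0
```

{"op": "drive_tool", "data": {
  "angular": [
    [0,0,0],
    [0,0,0],
    [0,0,0.1],
    [0,0,0.1],
    [0,0,0.1],
    [0,0,0.1],
    [0,0,0.1],
    [0,0,0.1],
    [0,0,0.1],
    [0,0,0.1],
    [0,0,0.1],
    [0,0,0.1],
    [0,0,0.1],
    [0,0,0.1],
    [0,0,0.1],
    [0,0,0.1],
    [0,0,0.1],
    [0,0,0.09]
  ],
  "delta_pos": [
    [0,-0.15,0],
    [0,0,0],
    [0,0,0],
    [0,0,0],
    [0,0,0],
    [0,0,0],
    [0,0,0],
    [0,0,0],
    [0,0,0],
    [0,0,0],
    [0,0,0],
    [0,0,0],
    [0,0,0],
    [0,0,0],
    [0,0,0],
    [0,0,0],
    [0,0,0],
    [0,0,0]
  ],
  "gripper": [0.5,0.5,0.5,0.5,0.5,0.5,0.5,0.5,0.5,0.5,0.5,0.5,0.5,0.5,0.5,0.5,0.5,0.5],
  "squeeze": 45
}}

```text
time_s: 45.1
tool_pos: [0.4265, 0.306, 0.0935]
tool_rot: [-180.0, 0.0, -178.0]
force: [0.4, -1.2, 4.1]
grip_width: 0.0099
grasp_force: 45.5
```

```bash
python3 - <<'E'
from weights import *
s=telemetry.get_obs(); print(s['force'],s['wrist_torque'],s['grip_width'],s['grasp_force']); to(.4255,.306,.093,3.2)
E
```

```text
[ 0.417 -1.232  4.055] [ 0.014 -0.213  0.625] 0.009913191498212726 45.51051735877991
now [0.426 0.306 0.093] [-179.97    0.04 -178.02] j7 40.7 t 45.1
shift cm in present frame [0.1  0.   0.05]
turn tool z rad 3.120 shift in turned frame [-0.1  -0.    0.05] world [-0.1  -0.   -0.05]
```

{"op": "drive_tool", "data": {
  "angular": [
    [0,0,0],
    [0,0,0],
    [0,0,0],
    [0,0,0],
    [0,0,0],
    [0,0,0],
    [0,0,0],
    [0,0,0],
    [0,0,0],
    [0,0,-0.1447],
    [0,0,-0.1447],
    [0,0,-0.1447],
    [0,0,-0.1447],
    [0,0,-0.1447],
    [0,0,-0.1447],
    [0,0,-0.1447],
    [0,0,-0.1447],
    [0,0,-0.1447],
    [0,0,-0.1447],
    [0,0,-0.1447]
  ],
  "delta_pos": [
    [0,0,0],
    [0,0,0],
    [0,0,-2],
    [0,0,-3],
    [0,0,-3],
    [-4.7,0.1,0],
    [-4.7,0.1,0],
    [-4.7,0.1,0],
    [-4.7,0.1,0],
    [0,0,0],
    [0,0,0],
    [0,0,0],
    [0,0,0],
    [0,0,0],
    [0,0,0],
    [0,0,0],
    [0,0,0],
    [0,0,0],
    [0,0,0],
    [0,0,0]
  ],
  "gripper": [3,3,3,3,3,3,3,3,3,3,3,3,3,3,3,3,3,3,3,3]
}}

```text
time_s: 47.1
tool_pos: [0.6136, 0.3168, 0.1722]
tool_rot: [179.9, -0.0, -86.2]
force: [-0.8, 0.2, 0.4]
grip_width: 0.0302
grasp_force: 0.0
```

```bash
python3 - <<'E'
from weights import *
to(.614,.3165,.093,-86.8)
E
```

```text
now [0.614 0.317 0.172] [179.92  -0.01 -86.2 ] j7 131.4 t 47.1
shift cm in present frame [ 0.03 -0.05  7.92]
turn tool z rad 0.010 shift in turned frame [ 0.03 -0.04  7.92] world [ 0.04 -0.03 -7.92]
```

{"op": "drive_tool", "data": {
  "angular": [
    [0,0,0.01],
    [0,0,0],
    [0,0,0],
    [0,0,0],
    [0,0,0],
    [0,0,0],
    [0,0,0],
    [0,0,0],
    [0,0,0],
    [0,0,0],
    [0,0,0]
  ],
  "delta_pos": [
    [0.03,0,2],
    [0,0,2],
    [0,0,1.7],
    [0,0,1.2],
    [0,0,0.7],
    [0,0,0.3],
    [0,0,0],
    [0,0,0],
    [0,0,0],
    [0,0,0],
    [0,0,0]
  ],
  "gripper": [3,3,3,3,3,3,3,0.5,0.5,0.5,0.5],
  "squeeze": 20
}}

```text
time_s: 48.2
tool_pos: [0.6138, 0.3171, 0.0945]
tool_rot: [-180.0, 0.0, -87.2]
force: [-1.3, -0.9, 1.8]
grip_width: 0.0098
grasp_force: 19.9
```

{"op": "drive_tool", "data": {
  "angular": [
    [0,0,0],
    [0,0,0.1],
    [0,0,0.1],
    [0,0,0.1],
    [0,0,0.1],
    [0,0,0.1],
    [0,0,0.1],
    [0,0,0.1],
    [0,0,0.1],
    [0,0,0.1],
    [0,0,0.1],
    [0,0,0.1],
    [0,0,0.1],
    [0,0,0.1],
    [0,0,0.1],
    [0,0,0.1],
    [0,0,0.09],
    [0,0,0]
  ],
  "delta_pos": [
    [0,0,0],
    [0,0,0],
    [0,0,0],
    [0,0,0],
    [0,0,0],
    [0,0,0],
    [0,0,0],
    [0,0,0],
    [0,0,0],
    [0,0,0],
    [0,0,0],
    [0,0,0],
    [0,0,0],
    [0,0,0],
    [0,0,0],
    [0,0,0],
    [0,0,0],
    [0,0,0]
  ],
  "gripper": [0.5,0.5,0.5,0.5,0.5,0.5,0.5,0.5,0.5,0.5,0.5,0.5,0.5,0.5,0.5,0.5,0.5,0.5],
  "squeeze": 45
}}

```text
time_s: 50.0
tool_pos: [0.6129, 0.318, 0.0945]
tool_rot: [180.0, -0.0, -178.1]
force: [-2.3, 1.0, 2.8]
grip_width: 0.0096
grasp_force: 45.6
```

```bash
python3 - <<'E'
from weights import *
s=telemetry.get_obs(); print(s['force'],s['wrist_torque'],s['grip_width'],s['tool_rot'])
E
```

```text
[-2.34   1.028  2.82 ] [0.242 0.585 0.705] 0.009637309886154223 [ 179.982   -0.029 -178.148]
```

{"op": "drive_tool", "data": {
  "angular": [
    [0,0,0],
    [0,0,0],
    [0,0,0],
    [0,0,0],
    [0,0,0],
    [0,0,0],
    [0,0,0],
    [0,0,0],
    [0,0,0],
    [0,0,0],
    [0,0,0],
    [0,0,0],
    [0,0,0],
    [0,0,0]
  ],
  "delta_pos": [
    [0,0,0],
    [0,0,0],
    [0,0,-2],
    [0,0,-4],
    [0,0,-4],
    [0,0,-4],
    [0,-4.5,0],
    [0,-4.5,0],
    [0,-4.5,0],
    [0,-4.5,0],
    [0,-4.5,0],
    [0,-4.5,0],
    [0,-4.5,0],
    [0,0,0]
  ],
  "gripper": [3,3,3,3,3,3,3,3,3,3,3,3,3,3]
}}

```text
time_s: 51.4
tool_pos: [0.624, -0.0095, 0.2331]
tool_rot: [-179.7, -0.0, -179.1]
force: [-0.1, -0.4, 0.2]
grip_width: 0.0299
grasp_force: 0.0
```

```bash
python3 - <<'E'
from weights import *
a=[]
for cam,cr in(('top',(100,120,230,260)),('side',(170,210,300,350))):
    p=eyes.read_camera(cam); save(p,'x.png',cr,2.9); a.append(cv2.imread('pics/x.png'))
    c=masks(p,'lid_mid',.05,np.array([.52,.312,0]))
    if c: print(cam,fit([(p,c[0][2])],LID,(.52,.312,.05),.048))
cv2.imwrite('pics/f10.png',np.hstack(a)); print(a[0].shape)
look()
E
```

```text
top (array([0.517, 0.313, 2.863]), np.float64(0.040531277656555176))
side (array([0.518, 0.31 , 4.068]), np.float64(0.055666208267211914))
(406, 377, 3)
W 442 fit [ 0.468  0.048 14.612] 0.43 brass [0.539 0.07 ]
```

View pics/f10.png

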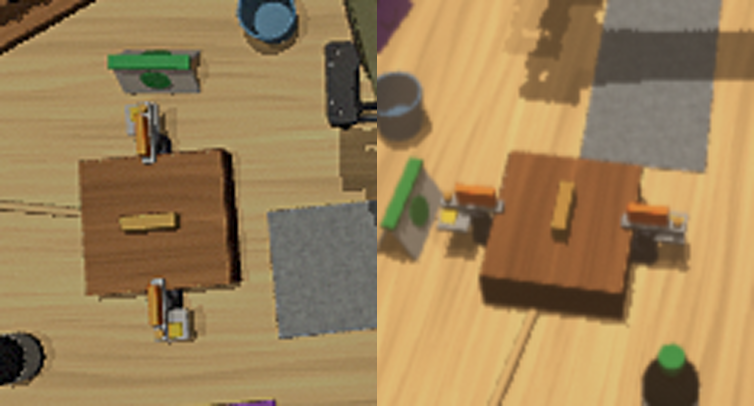

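Both catches sit across the lid's edges, at (155,305) and (147,135) in the left half. The lid is flush and the mat is empty.

```bash
python3 -c "
from cell import env
print(env.sign_off())"
```

```text
the job is handed in; nothing more can be done
None
```

I put all four paperweights flat in the green-stand case, seated the lid, turned both catches to their locked stops, left the red-stand case untouched, and handed the job in.

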